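# Step the jar turntable round to the inspection arrow

### The arm

A 6-joint arm with a two-finger parallel gripper is mounted at the origin on the work surface. World frame = base frame: x ahead of the robot, y to its left, z up, the work surface at z = 0. Lengths are in m, angles in degrees, forces in N, time in s.
With the tool pointing down it reaches from about 0.275 to 0.825 m from the base axis. Payload 5.2 kg.
Tool frame: the origin (TCP) lies midway between the tips of the shut fingers; the grasp point (between the pads) lies arm.grip_depth behind it (arm.grip_depth is the distance from the TCP to the grasp point, in m); x points along the fingers, z is the direction in which the jaws open and shut, and the axes are right-handed (so a half turn about x gives the same grasp; the last joint's range is limited). The gripper opens to 93 mm and grips with 3 to 60 N. Pads are 15 mm wide; open, the fingers measure 128 mm over their backs; the gripper's body (75 mm by 188 mm) begins 65 mm behind the grasp point.
Start: joints at [62.12, 14.817, 87.949, -0, 77.235, -11.62], TCP at [0.154, 0.528, 0.189] pointing down, gripper open.
Joint ranges: [-179.93, 179.93], [-52.35, 119.4], [10.71, 147.94], [-69.91, 249.91], [12.55, 155.21], [-178.61, 178.61]. Speed limits (degrees/s): [147.25, 147.25, 180, 180, 180, 180].

### API

Orientations are given as [roll, pitch, yaw] about the fixed x, y, z axes, in that order (R = Rz(yaw) Ry(pitch) Rx(roll)).
In Python, from rig import arm gives the robot as it stands.
- The arm moves only by the shell command python3 -m jog 'ROWS' [FORCE]. ROWS is a JSON object of lists of equal length, an entry for each row: "offset": the shift along the tool's x, y, z in cm, a list of three; "yaw": the turn about the tool's x in rad; "hand": the finger opening in cm, from 0 to 9.3. In form: {"offset": [[tx, ty, tz], ...], "yaw": [yaw, ...], "hand": [hand, ...]}. A call has 1 to 12 rows; each row shifts and turns the commanded pose from where the row before left it, along the tool's axes as they then stand; what a row does not reach is not made up. A row lasts 1/12 s, in which the tool goes at most 41.7 mm and 7.16 degrees, less where a joint would pass 70% of its speed; a pose out of reach is approached as far as the arm can. A call with a gripper value outside its range is refused whole. The fingers move at their own pace and stop on an object; FORCE is the grip in N (left out, the last holds). Time passes only in rows, so rows that do not move let the fingers close. It gives the time, the measured TCP pose, the force and the opening at its end, in the units of the state.
- arm.state(): the state, without advancing time (a new reading comes with each control period).
- arm.grab_frame(name): name is "side" or "top"; returns the picture (384x512x3 uint8, red, green, blue); there is no depth.
- arm.get_calibration(name): a dict with "camera_matrix" (3x3 intrinsics, pixels), "xyz" and "rotation" of the camera in the world. Camera axes: x right, y down, z forward; pixel columns grow to the right and rows downward; lengths in m; the calibration is good to about 2 mm. A picture is of the moment at which its call begins. get_calibration takes no time and is no camera call.
- arm.hand_in(): hands the job in, once; it reports no verdict.
Trained networks look in the newest picture that a camera, given by its name, has taken for a name from the list of things; names that differ only in an ending like _2 or _b are one class to them, and where a whole thing is asked for, a point or a joint stands for the part that bears it (a point fixed in the world has none). Each returns a list of dicts, best first, with "conf" (0 to 1); they miss things now and then, are a little off and sometimes report something else, mostly with a low value. They report only what shows in the picture. A call takes as long as a camera call.
- arm.look_for(camera, thing): "bbox" ([left, top, right, bottom] in pixels, round what is visible of it).
- arm.spot_point(camera, thing): "pixel" ([column, row] in pixels: a listed point, or the origin of a listed thing).
The state is a dict: "time": time; "joints": joint angles; "dq": joint speeds; "joint_torque": joint torques, N m; "tcp_pos": TCP position; "eef_rot": TCP orientation; "ft_force": force on the tool from outside, world axes, zero at the start; "wrist_torque": the same for the moment, N m; "width": finger opening in m.
Only numpy, scipy, OpenCV 4.12 (cv2) and the standard library are available. Lean on these libraries where they do the work, as an engineer would, in place of code of your own. Each camera call takes 0.05 s, during which the arm holds its last target. There are 200 camera calls.

### The job

Push the blue tabs on the rim of the jar turntable to turn it until the jar with the red lid stands squarely in front of the yellow arrow plate, then move clear. Push gently, with the fingertips or the outside of the fingers; do not touch, lift or tip any of the jars on it, and leave the other things on the table where they are.

Things in the scene. Friction and masses are not known exactly. Their poses are not given: they have to be found in the camera images.
- wheel (a joint): angle of the turntable, rad, 0 at the start, growing anticlockwise seen from above. It turns either way without end, has no clicks or stops, resists with about 0.2 N m of friction and stays where it is left.
- axis (a point): the turntable's vertical axis at the wheel's upper face, 45 mm above the table. The wheel is a white disc, 216 mm across, on a round grey plinth 350 mm across and 30 mm high, which is fixed. The seats are low rings 62 mm across, 9 mm high, their centres 66 mm from the axis, 90 degrees apart, with 2.5 mm play about the jar; a steel boss 14 mm high stands in the middle.
- check_point (a point): fixed point 66 mm from the axis in the direction of the yellow arrow plate, 75 mm above the table: where the red-lidded jar's middle axis must stand. The plate, 30 mm by 50 mm, lies flat on the plinth outside the sweep of the tabs, its middle 158 mm from the axis and its top 35 mm above the table, with a black arrow pointing at the axis.
- jar_red: glass jar 50 mm across, 62 mm tall with its screw lid (lid 49 mm across, pink label), loose in one of the four seats of the turntable, on which it rides; origin at the centre of its underside, z up; underside 45 mm above the table. The lid is red: this is the jar to bring to the arrow.
- jar_gold1: glass jar 50 mm across, 62 mm tall with its screw lid (lid 49 mm across, pink label), loose in one of the four seats of the turntable, on which it rides; origin at the centre of its underside, z up; underside 45 mm above the table. The lid is gold.
- jar_gold2: glass jar 50 mm across, 62 mm tall with its screw lid (lid 49 mm across, pink label), loose in one of the four seats of the turntable, on which it rides; origin at the centre of its underside, z up; underside 45 mm above the table. The lid is gold.
- jar_gold3: glass jar 50 mm across, 62 mm tall with its screw lid (lid 49 mm across, pink label), loose in one of the four seats of the turntable, on which it rides; origin at the centre of its underside, z up; underside 45 mm above the table. The lid is gold.
- tab0: one of four blue upright tabs on the wheel's rim, half-way between the seats, 90 degrees apart and moving with the wheel (at joint 0 tab0..tab3 follow each other anticlockwise). 34 mm long radially (from 103 to 137 mm from the axis), 10 mm thick, 52 mm tall, its top 89 mm above the table; origin at its centre, 63 mm above the table and 120 mm from the axis; x points outward, y along the rim anticlockwise.
- tab1: one of four blue upright tabs on the wheel's rim, half-way between the seats, 90 degrees apart and moving with the wheel (at joint 0 tab0..tab3 follow each other anticlockwise). 34 mm long radially (from 103 to 137 mm from the axis), 10 mm thick, 52 mm tall, its top 89 mm above the table; origin at its centre, 63 mm above the table and 120 mm from the axis; x points outward, y along the rim anticlockwise.
- tab2: one of four blue upright tabs on the wheel's rim, half-way between the seats, 90 degrees apart and moving with the wheel (at joint 0 tab0..tab3 follow each other anticlockwise). 34 mm long radially (from 103 to 137 mm from the axis), 10 mm thick, 52 mm tall, its top 89 mm above the table; origin at its centre, 63 mm above the table and 120 mm from the axis; x points outward, y along the rim anticlockwise.
- tab3: one of four blue upright tabs on the wheel's rim, half-way between the seats, 90 degrees apart and moving with the wheel (at joint 0 tab0..tab3 follow each other anticlockwise). 34 mm long radially (from 103 to 137 mm from the axis), 10 mm thick, 52 mm tall, its top 89 mm above the table; origin at its centre, 63 mm above the table and 120 mm from the axis; x points outward, y along the rim anticlockwise.
- label_roll: loose roll of pink labels, 72 mm across, 40 mm high, beside the plinth; origin under its centre
- lid_stack: loose stack of gold lids, 49 mm across, 47 mm high, beside the plinth; origin under its centre
- spare_jar1: loose gold-lidded jar on the table beyond the plinth, 50 mm across, 62 mm tall; origin under its centre
- spare_jar2: loose gold-lidded jar on the table beyond the plinth, 50 mm across, 62 mm tall; origin under its centre
- cleaner: loose bottle with a blue cap, 60 mm across, 170 mm tall, to the left; origin under its centre
- wrench: loose wrench lying flat on the table to the right; origin under its middle

How it is judged:
By the outcome, as a careful person would: the job done as asked, in the order asked, and still so for the second after the job is handed in, with the robot touching nothing.
It also fails if it takes over 48 s, if anything falls off the work surface, if the arm or the gripper's body presses on something with over 40 N, if the wrist force passes 120 N, or if a joint passes its speed limit or range.

## Working session

There is one attempt and no reset: what is moved stays moved. The work goes in short steps, Python scripts to look and compute and a shell command to move; the robot and the scene stay as the last step left them, time stands still between calls to the robot, and variables do not carry over. Pictures are saved under pics/ and viewed, about 8 in all and at most 12, crops included, and the job is handed in when it is done.

```bash
mkdir -p pics; cat > h.py <<'E'
import numpy as np, cv2
from rig import arm
def px2w(cam,px,z):
    c=arm.get_calibration(cam);K=np.array(c["camera_matrix"]);R=np.array(c["rotation"]);t=np.array(c["xyz"])
    d=R@np.linalg.solve(K,[px[0],px[1],1]);return t+d*(z-t[2])/d[2]
def w2px(cam,p):
    c=arm.get_calibration(cam);K=np.array(c["camera_matrix"]);R=np.array(c["rotation"]);t=np.array(c["xyz"])
    q=K@(R.T@(np.array(p)-t));return q[:2]/q[2]
def save(cam,n):
    f=arm.grab_frame(cam);cv2.imwrite(f"pics/{n}.png",f[:,:,::-1]);return f
E
python3 - <<'E'
from h import *
for c in("top","side"):
    f=save(c,c+"0");print(c,arm.get_calibration(c))
for c in("top",):
  for n,z in(("axis",.045),("check_point",.075),("jar_red",.045),("jar_gold1",.045),("tab0",.063)):
    for r in arm.spot_point(c,n)[:4]: print(c,n,r,px2w(c,r["pixel"],z).round(4))
print(arm.state(),arm.grip_depth)
E
```

```text
top {'camera_matrix': array([[471.23603062,   0.        , 254.87545883],
       [  0.        , 471.23603062, 191.61320121],
       [  0.        ,   0.        ,   1.        ]]), 'xyz': array([ 0.46128005, -0.00985881,  1.46863663]), 'rotation': array([-173.45848163,    0.79751732,  -88.31044684])}
side {'camera_matrix': array([[421.6980134 ,   0.        , 255.54442936],
       [  0.        , 421.6980134 , 185.0172821 ],
       [  0.        ,   0.        ,   1.        ]]), 'xyz': array([ 0.36189433, -0.90032153,  0.94069195]), 'rotation': array([-132.47724714,    0.99111393,  -16.01645668])}Traceback (most recent call last):
  File "<stdin>", line 6, in <module>
  File "h.py", line 5, in px2w
    d=R@np.linalg.solve(K,[px[0],px[1],1]);return t+d*(z-t[2])/d[2]
                                                               ~^^^
IndexError: invalid index to scalar variable.
```

View pics/top0.png

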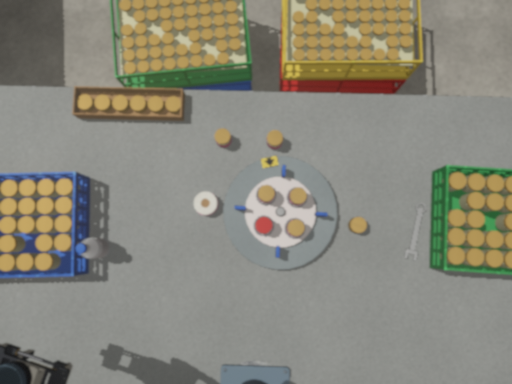

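View pics/side0.png

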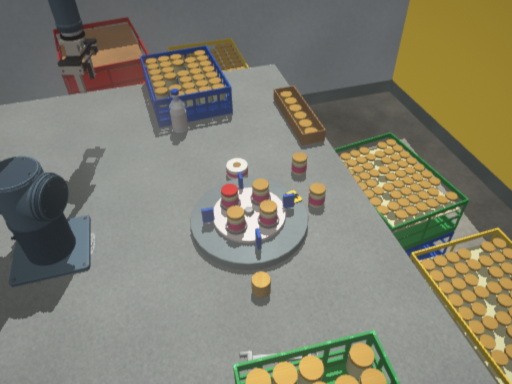

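The top view shows the wheel at about (281,212), the red lid at (264,225), the yellow plate at (269,161), and tabs at (284,171), (240,209), (278,252) and (322,215). The rotation comes as roll, pitch, yaw, so I'll fix the helper.

```bash
sed -i 's/R=np.array(c\["rotation"\])/R=Rot.from_euler("xyz",c["rotation"],degrees=True).as_matrix()/; 1i from scipy.spatial.transform import Rotation as Rot' h.py
python3 - <<'E'
from h import *
f=arm.grab_frame("top");arm.grab_frame("side")
for c in("top","side"):
  for n,z in(("axis",.045),("check_point",.075),("jar_red",.045),("jar_gold1",.045),("tab0",.063),("label_roll",0),("lid_stack",0),("spare_jar1",0)):
    for r in arm.spot_point(c,n)[:4]: print(c,n,round(r["conf"],2),np.round(r["pixel"],1),px2w(c,r["pixel"],z).round(4)[:2])
h=cv2.cvtColor(f,cv2.COLOR_RGB2HSV)
def blobs(n,lo,hi,z,roi=(150,140,380,290)):
    m=cv2.inRange(h,lo,hi);k,_,s,ce=cv2.connectedComponentsWithStats(m)
    for i in range(1,k):
        if s[i,4]>8 and roi[0]<ce[i][0]<roi[2] and roi[1]<ce[i][1]<roi[3]: print(n,s[i],ce[i].round(1),px2w("top",ce[i],z).round(4)[:2])
blobs("blue",(105,130,60),(125,255,255),.075);blobs("red",(172,150,90),(180,255,255),.107);blobs("red0",(0,190,90),(6,255,255),.107)
blobs("yel",(22,160,120),(32,255,255),.035)
s=arm.state();print(s,arm.grip_depth)
c=f[140:290,200:380];cv2.imwrite("pics/crop.png",cv2.resize(c,None,fx=4.4,fy=4,interpolation=cv2.INTER_CUBIC)[:,:,::-1])
E
```

```text
top axis 0.78 [282.5 210.9] [ 0.5675 -0.0705]
top jar_red 0.55 [261.1 226.4] [ 0.5189 -0.0071]
top jar_gold1 0.83 [267.3 193.6] [ 0.6189 -0.0232]
top jar_gold1 0.67 [294.2 226.3] [ 0.5221 -0.1068]
top jar_gold1 0.63 [298.8 195.6] [ 0.6154 -0.1188]
top tab0 0.59 [239.9 210.9] [0.5626 0.0575]
top tab0 0.55 [318.7 212.7] [ 0.5639 -0.1777]
top tab0 0.45 [280.9 171.5] [ 0.685  -0.0622]
top tab0 0.45 [274.1 251.9] [ 0.444  -0.0477]
top label_roll 0.97 [207.  204.6] [0.5839 0.1642]
top lid_stack 0.55 [356.9 227. ] [ 0.5274 -0.304 ]
top spare_jar1 0.57 [273.1 143.7] [ 0.7836 -0.0377]
top spare_jar1 0.51 [224.7 142.7] [0.7827 0.116 ]
top spare_jar1 0.48 [208.2 201.9] [0.5925 0.1608]
side axis 0.69 [248.7 212.1] [ 0.5652 -0.0631]
side axis 0.47 [261.5 288.2] [ 0.5265 -0.3244]
side jar_red 0.88 [229.6 204.1] [ 0.5191 -0.0143]
side jar_gold1 0.89 [261.3 199.4] [ 0.6158 -0.0228]
side jar_gold1 0.76 [265.5 221.3] [ 0.6017 -0.1125]
side jar_gold1 0.58 [318.2 203.9] [ 0.7729 -0.091 ]
side jar_gold1 0.57 [234.9 224.7] [ 0.5143 -0.0996]
side tab0 0.45 [290.3 198.2] [ 0.6947 -0.0608]
side tab0 0.44 [20
[... 623 characters left out ...]
   8  15] [277.5 251.7] [ 0.445  -0.0574]
{'time': 1.05, 'joints': array([ 6.21186825e+01,  1.48189256e+01,  8.79495709e+01,  6.00396628e-04,
        7.72341566e+01, -1.16209405e+01]), 'dq': array([-0.02468941,  0.03332023, -0.00824491, -0.01456903, -0.01271573,
       -0.00952843]), 'joint_torque': array([-7.31416958e-05, -4.37199819e+01, -2.84318876e+01,  7.19769183e-02,
        3.12838750e-02, -2.78700855e-05]), 'tcp_pos': array([0.15398874, 0.52800582, 0.18852785]), 'eef_rot': array([ 155.9332396 ,   89.99728304, -130.32727013]), 'ft_force': array([ 0.09976962, -0.39732632,  0.28298478]), 'wrist_torque': array([ 0.01836397,  0.00413264, -0.01025978]), 'width': 0.09339384023429215} 0.0188
```

View pics/crop.png

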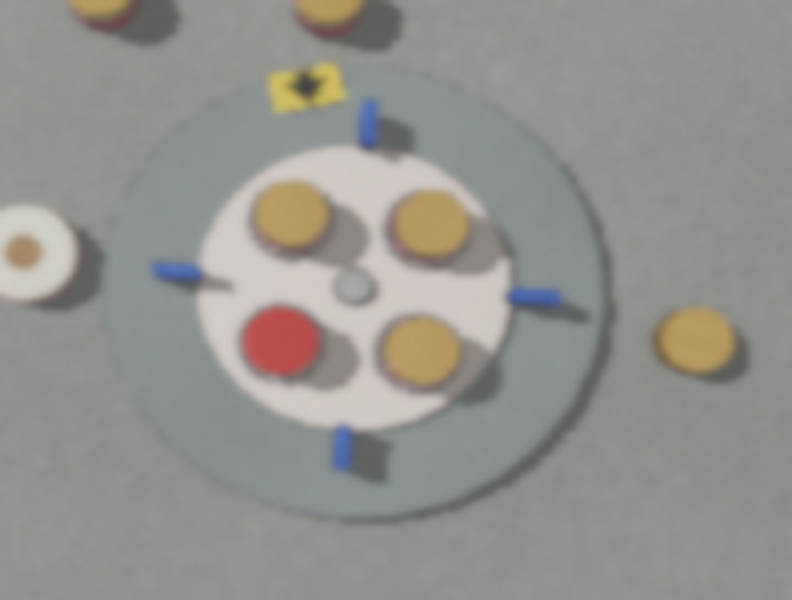

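The crop shows the red lid at about 132°, the tabs near -3° + 90k, and the plate at crop (307,88), angled slightly anticlockwise of +x. Next I'll fit the geometry and plan a near-side clockwise push.

```bash
cat > geo.py <<'E'
from h import *
def measure(pr=True):
    from scipy.optimize import least_squares
    out={}
    for cam in("top","side"):
        f=arm.grab_frame(cam);h=cv2.cvtColor(f,cv2.COLOR_RGB2HSV)
        A0=np.array([.5657,-.0632]);
        def near(m,z,r0,r1,mn):
            k,_,s,ce=cv2.connectedComponentsWithStats(m);o=[]
            for i in range(1,k):
                p=px2w(cam,ce[i],z)[:2];r=np.hypot(*(p-A0))
                if s[i,4]>=mn and r0<r<r1:o.append((p,s[i,4],ce[i].round(1)))
            return o
        tabs=near(cv2.inRange(h,(105,110,50),(125,255,255)),.075,.1,.14,6)
        yel=near(cv2.inRange(h,(20,110,100),(34,255,255)),.035,.13,.19,4)
        red=near(cv2.inRange(h,(0,150,90),(8,255,255))|cv2.inRange(h,(172,150,90),(180,255,255)),.104,.03,.1,20)
        out[cam]=(tabs,yel,red)
        if pr:
            for n,l in zip(("tab","yel","red"),out[cam]):
                for p,a,c in l:
                    d=p-A0;print(cam,n,a,c,p.round(4),"r",np.hypot(*d).round(4),"ang",np.degrees(np.arctan2(d[1],d[0])).round(1))
    return out
E
python3 - <<'E'
from geo import *
measure()
s=arm.state();R=Rot.from_euler("xyz",s["eef_rot"],degrees=True).as_matrix();print(R.round(3))
z=R[:,2];print("jaw ang",np.degrees(np.arctan2(z[1],z[0])))
f=arm.grab_frame("top");c=f[150:176,250:292];cv2.imwrite("pics/plate.png",cv2.resize(c,None,fx=16,fy=16,interpolation=cv2.INTER_CUBIC)[:,:,::-1])
E
```

```text
top tab 26 [283.2 170.7] [ 0.6856 -0.0684] r 0.12 ang -2.5
top tab 29 [239.7 207.5] [0.5718 0.058 ] r 0.1213 ang 87.1
top tab 30 [321.2 214. ] [ 0.5593 -0.1836] r 0.1205 ang -93.1
top tab 27 [277.4 252. ] [ 0.4443 -0.0572] r 0.1216 ang 177.2
top yel 95 [269.3 161.8] [ 0.7189 -0.0267] r 0.1575 ang 13.4
top red 136 [263.7 224.9] [ 0.5211 -0.0147] r 0.0659 ang 132.6
side tab 18 [239.7 175.5] [0.5732 0.0696] r 0.133 ang 86.8
side tab 22 [288.6 195.1] [ 0.6897 -0.0584] r 0.1241 ang 2.2
side tab 24 [207. 209.] [ 0.4471 -0.0445] r 0.12 ang 171.0
side tab 30 [257.9 233.1] [ 0.5613 -0.1742] r 0.1111 ang -92.3
side yel 16 [292.  191.5] [ 0.7203 -0.0073] r 0.1644 ang 19.9
side yel 36 [297.3 199.1] [ 0.7246 -0.0439] r 0.16 ang 6.9
side red 128 [228.9 189.4] [ 0.5209 -0.0134] r 0.067 ang 132.0
[[ 0.   -0.96  0.28]
 [ 0.    0.28  0.96]
 [-1.   -0.    0.  ]]
jaw ang 73.7413175722071
```

View pics/plate.png

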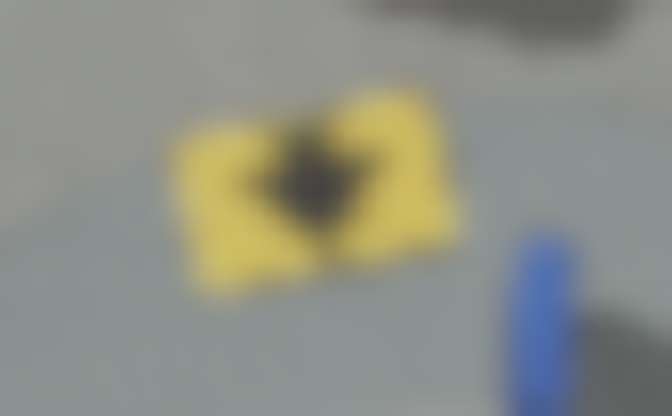

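Target: plate at 13.2°, red jar at 132.2° (tab phase -2.8°). So the wheel must turn clockwise by about 119°. I'll push the right-hand tab (-92.8°) round the near side with shut fingers.

```bash
python3 -m jog '{"offset":[[0,-1.3,-1.2],[0,-2.5,-2.3],[0,-2.6,-2.4],[0,-2.6,-2.4],[0,-2.6,-2.4],[0,-2.6,-2.4],[0,-2.6,-2.4],[0,-2.6,-2.4],[0,-2.6,-2.4],[0,-2.6,-2.4],[0,-2.6,-2.4],[0,-2.6,-2.4]],"yaw":[0,0,0,0,0,0,0,0,0,0,0,0],"hand":[0,0,0,0,0,0,0,0,0,0,0,0]}' 20
python3 -m jog '{"offset":[[0,-2.6,-2.4],[0,-2.6,-2.4],[0,-2.6,-2.4],[0,-2.6,-2.4],[0,-2.6,-2.4],[0,-2.6,-2.4],[0,-2.6,-2.4],[0,-2.6,-2.4],[0,-2.6,-2.3],[0,-2.6,-2.2],[0,-2.5,-2.1],[0,-1.5,-1.2]],"yaw":[0,0,0,0,0,0,0,0,0,0,0,0],"hand":[0,0,0,0,0,0,0,0,0,0,0,0]}'
python3 -m jog '{"offset":[[0,0,0],[0,0,0],[0,0,0],[0,0,0],[0,0,0],[0,0,0]],"yaw":[-0.1,-0.1,-0.1,-0.1,-0.094,0],"hand":[0,0,0,0,0,0]}'
cat > plan.py <<'E'
from h import *
A=np.array([.5657,-.0632])
s=arm.state();R=Rot.from_euler("xyz",s["eef_rot"],degrees=True).as_matrix()
d=s["tcp_pos"][:2]-A;a=np.degrees(np.arctan2(d[1],d[0]))
ja=np.degrees(np.arctan2(R[1,2],R[0,2]))
print("t",s["time"],"tcp",s["tcp_pos"].round(4),"r",np.hypot(*d).round(4),"ang",a.round(2),"jaw-(ang+180)",((ja-a-180+180)%360-180).round(2),"F",np.round(s["ft_force"],2),"w",round(s["width"],4),"J",np.round(s["joints"],1))
def to(phi,r,z):
    p=np.array([*(A+r*np.array([np.cos(np.radians(phi)),np.sin(np.radians(phi))])),z])
    print("tool shift cm",(R.T@(p-s["tcp_pos"])*100).round(2))
E
python3 -c "
from plan import *
to(-78,.125,.058)"
```

```text
time: 2.2
tcp_pos: [0.3637, 0.179, 0.1889]
eef_rot: [-59.8, 89.9, 13.9]
ft_force: [0.4, 0.1, -0.6]
width: 0.0173
time: 3.2
tcp_pos: [0.5769, -0.166, 0.1882]
eef_rot: [-136.4, 89.9, -62.8]
ft_force: [0.7, 0.6, -0.1]
width: 0.0006
time: 3.7
tcp_pos: [0.5754, -0.1627, 0.1885]
eef_rot: [62.9, 90.0, 165.1]
ft_force: [0.8, -0.1, -0.3]
width: 0.0004
t 3.7 tcp [ 0.5754 -0.1627  0.1885] r 0.1 ang -84.41 jaw-(ang+180) 6.63 F [ 0.85 -0.13 -0.3 ] w 0.0004 J [ -26.5   19.8   81.1   -0.    79.2 -128.7]
tool shift cm [13.05 -1.11 -2.57]
```

```bash
python3 -m jog '{"offset":[[0,-0.55,-1.3],[0,-0.55,-1.3],[1,0,0],[2,0,0],[2.5,0,0],[2.5,0,0],[2.5,0,0],[1.5,0,0],[1,0,0],[0,0,0],[0,0,0]],"yaw":[0,0,0,0,0,0,0,0,0,0,0],"hand":[0,0,0,0,0,0,0,0,0,0,0]}'
python3 -c "
from plan import *
to(-78,.125,.058)"
```

```text
time: 4.62
tcp_pos: [0.5913, -0.1854, 0.0583]
eef_rot: [45.9, 89.9, 147.9]
ft_force: [0.5, -0.1, 0.9]
width: 0.0005
t 4.6167 tcp [ 0.5913 -0.1854  0.0583] r 0.1249 ang -78.15 jaw-(ang+180) 0.14 F [ 0.52 -0.13  0.89] w 0.0005 J [ -27.7   28.1   87.4    0.    64.5 -129.7]
tool shift cm [ 0.03 -0.03 -0.01]
```

```bash
python3 -m jog '{"offset":[[0,0.436,0.008],[0,0.436,0.008],[0,0.436,0.008],[0,0.436,0.008],[0,0.436,0.008],[0,0.436,0.008],[0,0.436,0.008],[0,0.436,0.008],[0,0.436,0.008],[0,0.436,0.008],[0,0.436,0.008],[0,0.436,0.008]],"yaw":[0.0349,0.0349,0.0349,0.0349,0.0349,0.0349,0.0349,0.0349,0.0349,0.0349,0.0349,0.0349],"hand":[0,0,0,0,0,0,0,0,0,0,0,0]}'
python3 -c "
from plan import *
from geo import *
measure()"
```

```text
time: 5.62
tcp_pos: [0.5407, -0.1863, 0.0605]
eef_rot: [-107.6, 89.8, -29.7]
ft_force: [-0.3, -0.1, 0.7]
width: 0.0004
t 5.6167 tcp [ 0.5407 -0.1863  0.0605] r 0.1257 ang -101.49 jaw-(ang+180) -0.6 F [-0.34 -0.08  0.67] w 0.0004 J [ -30.2   23.5   94.8    0.    61.6 -108.1]
top tab 23 [283.3 170.7] [ 0.6858 -0.0689] r 0.1202 ang -2.7
top tab 26 [239.8 207.6] [0.5715 0.0574] r 0.1207 ang 87.3
top tab 28 [277.5 252. ] [ 0.4442 -0.0573] r 0.1217 ang 177.2
top yel 90 [269.3 161.9] [ 0.7186 -0.0267] r 0.1572 ang 13.4
top red 132 [263.8 224.9] [ 0.5211 -0.0148] r 0.0658 ang 132.7
side tab 28 [288.  195.3] [ 0.6876 -0.0587] r 0.122 ang 2.1
side tab 25 [207.1 209.1] [ 0.4473 -0.0447] r 0.1198 ang 171.1
side yel 8 [266.5 183.8] [0.6549 0.0504] r 0.1444 ang 51.9
side yel 14 [291.9 191.4] [ 0.7202 -0.007 ] r 0.1644 ang 20.0
side yel 36 [297.3 199.1] [ 0.7246 -0.0439] r 0.16 ang 6.9
side red 114 [228.  189.6] [ 0.5182 -0.0135] r 0.0688 ang 133.7
```

```bash
python3 -c "
from h import *
f=arm.grab_frame('side')[150:300,170:330];g=arm.grab_frame('top')[140:290,200:360]
o=np.hstack([cv2.resize(x,None,fx=2.5,fy=2.5,interpolation=cv2.INTER_CUBIC) for x in(f,g)])
cv2.imwrite('pics/s1.png',o[:,:,::-1])
for p in ([.5407,-.1863,.0605],): print(w2px('side',p)-[170,150],w2px('top',p)-[200,140])
"
```

```text
[81.86779861 91.61739734] [121.39009299  80.60232393]
```

View pics/s1.png

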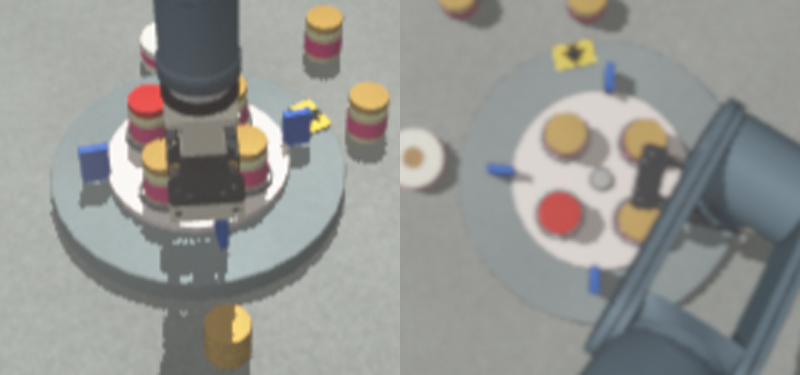

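```bash
python3 -c "
from h import *
f=arm.grab_frame('side')[200:265,215:295]
o=cv2.resize(f,None,fx=9,fy=9,interpolation=cv2.INTER_CUBIC)
A=np.array([.5657,-.0632])
from numpy import radians as r,cos,sin
def mark(p,col):
    q=(w2px('side',p)-[215,200])*9+4; cv2.circle(o,tuple(int(v) for v in q),4,col,-1)
mark([.5407,-.1863,.0605],(255,0,255))
for dr in(.103,.137):
  for z in(.037,.089): mark([*(A+dr*np.array([cos(r(-92.8)),sin(r(-92.8))])),z],(0,255,0))
mark([.5407,-.1863,.1445],(255,255,0))
cv2.imwrite('pics/s2.png',o[:,:,::-1])
"
```

```text
(no output)
```

View pics/s2.png

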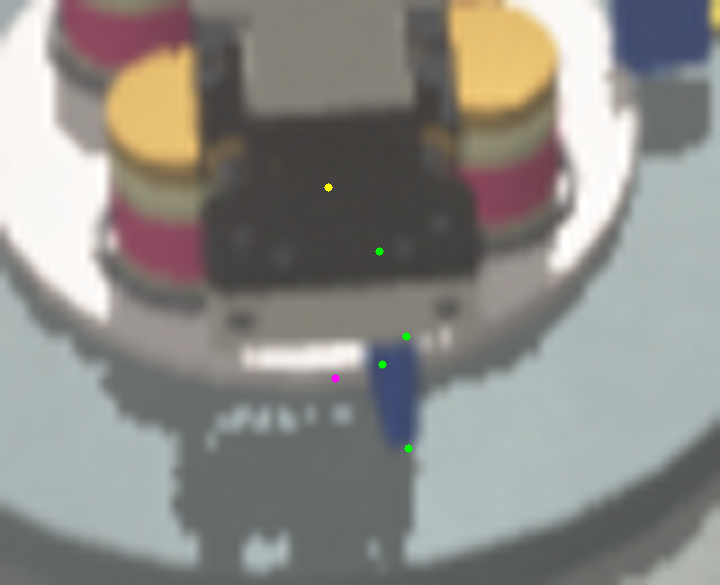

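```bash
python3 -c "
from h import *
f=cv2.imread('pics/side0.png')[0:110,30:130,::-1]
o=cv2.resize(f,None,fx=5,fy=5,interpolation=cv2.INTER_CUBIC)
def mark(p,col):
    q=(w2px('side',p)-[30,0])*5+2; cv2.circle(o,tuple(int(v) for v in q),3,col,-1)
t=np.array([.154,.528,.1885]);z=np.array([.28,.96,0])
for s in(-.0465,0,.0465): mark(t+s*z,(255,0,255)); mark(t+s*z+[0,0,.084],(255,255,0))
g=arm.grab_frame('side')[100:265,180:310]
g=cv2.resize(g,None,fx=3.33,fy=3.33,interpolation=cv2.INTER_CUBIC)
cv2.imwrite('pics/s3.png',np.hstack([o[:549],g[:549]])[:,:,::-1] if g.shape[0]>=549 else np.hstack([o[:g.shape[0]],g])[:,:,::-1])
"
```

```text
(no output)
```

View pics/s3.png

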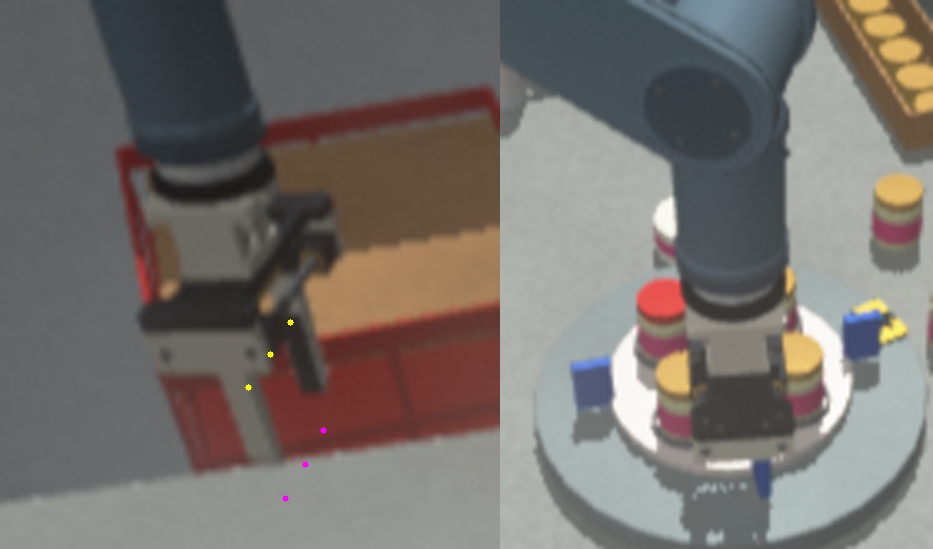

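The wheel hasn't moved, and no finger shows at the computed tip point. I'll raise the tool and turn it to look at the shut fingers in profile.

```bash
python3 -m jog '{"offset":[[-1,0,0],[-2,0,0],[-2.5,0,0],[-2.5,0,0],[-2,0,0],[-2,0,0],[0,0,0],[0,0,0],[0,0,0],[0,0,0],[0,0,0],[0,0,0]],"yaw":[0,0,0,0.12,0.12,0.12,0.12,0.12,0.12,0.12,0.12,0.1],"hand":[0,0,0,0,0,0,0,0,0,0,0,0]}'
python3 -c "
from h import *
s=arm.state();print(s['tcp_pos'],s['width'])
q=w2px('side',s['tcp_pos']);x,y=int(q[0])-50,int(q[1])-80
g=arm.grab_frame('side')[y:y+115,x:x+100]
g=cv2.resize(g,None,fx=5,fy=5,interpolation=cv2.INTER_CUBIC)
for d in(0,.03,.06,.084):
    c=(w2px('side',s['tcp_pos']+[0,0,d])-[x,y])*5+2;cv2.circle(g,tuple(int(v) for v in c),3,(255,0,255),-1)
cv2.imwrite('pics/s4.png',g[:,:,::-1])
"
```

```text
time: 6.92
tcp_pos: [0.54, -0.1858, 0.1795]
eef_rot: [-45.9, 90.0, -28.9]
ft_force: [0.7, -0.5, 0.3]
width: 0.0001
[ 0.53995578 -0.18581531  0.17946189] 0.00013109172723039852
```

View pics/s4.png

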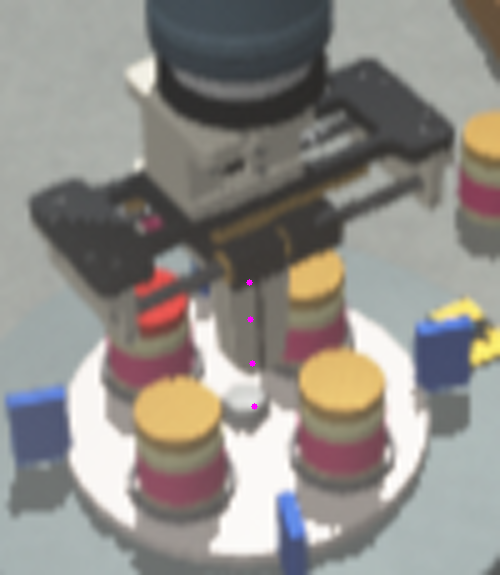

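The fingertips show about 30 mm higher than the reported TCP, so the first sweep passed above the tabs without touching. I'll redo it lower, with the jaws tangential so the fingers stay visible.

```bash
python3 -c "
from plan import *
to(-72,.13,.18)
print('jaw',ja,'yaw needed',np.radians(ja-18))"
```

```text
t 6.9667 tcp [ 0.54   -0.1858  0.1794] r 0.1253 ang -101.86 jaw-(ang+180) -61.43 F [ 0.53 -0.47 -0.29] w 0.0008 J [-30.2  17.3  85.9   0.   76.8 -46.9]
tool shift cm [-0.06 -1.99  6.28]
jaw 16.708447467942538 yaw needed -0.022541844146872332
```

```bash
python3 -m jog '{"offset":[[0,-0.5,1.6],[0,-0.5,1.6],[0,-0.5,1.6],[0,-0.5,1.5],[2,0,0],[2.5,0,0],[2.5,0,0],[2.5,0,0],[2,0,0],[1.3,0,0],[0.7,0,0],[0,0,0]],"yaw":[-0.022,0,0,0,0,0,0,0,0,0,0,0],"hand":[0,0,0,0,0,0,0,0,0,0,0,0]}'
python3 -c "
from plan import *
to(-72,.13,.045)
q=w2px('side',s['tcp_pos']);x,y=int(q[0])-50,int(q[1])-60
g=arm.grab_frame('side')[y:y+80,x:x+100]
g=cv2.resize(g,None,fx=7,fy=7,interpolation=cv2.INTER_CUBIC)
for d in(0,.03,.06):
    c=(w2px('side',s['tcp_pos']+[0,0,d])-[x,y])*7+3;cv2.circle(g,tuple(int(v) for v in c),3,(255,0,255),-1)
cv2.imwrite('pics/s5.png',g[:,:,::-1])
"
```

```text
time: 7.97
tcp_pos: [0.6049, -0.1846, 0.0421]
eef_rot: [134.9, 89.8, 153.6]
ft_force: [-0.9, 0.7, 0.4]
width: 0.0004
t 7.9667 tcp [ 0.6049 -0.1846  0.0421] r 0.1275 ang -72.09 jaw-(ang+180) -89.24 F [-0.89  0.71  0.43] w 0.0004 J [-27.1  30.3  86.2  -0.   63.7 -45.7]
tool shift cm [-0.29 -0.25  0.02]
```

View pics/s5.png

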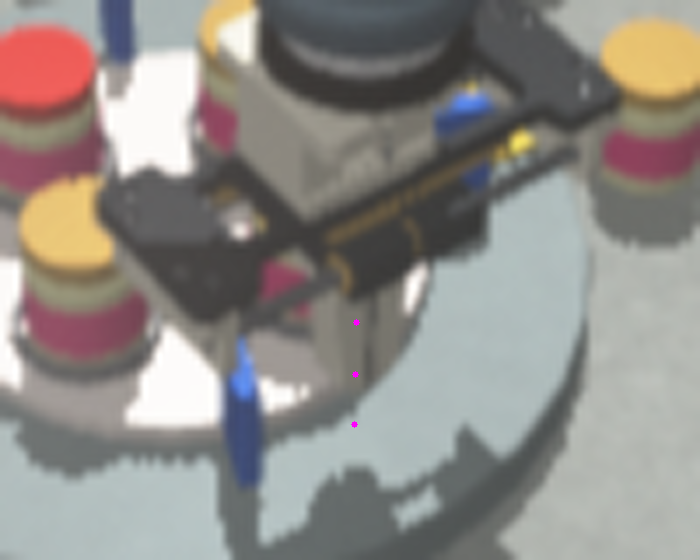

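```bash
python3 -m jog '{"offset":[[0,0.008,-0.44],[0,0.008,-0.44],[0,0.008,-0.44],[0,0.008,-0.44],[0,0.008,-0.44],[0,0.008,-0.44],[0,0.008,-0.44],[0,0.008,-0.44],[0,0.008,-0.44],[0,0.008,-0.44],[0,0.008,-0.44],[0,0.008,-0.44]],"yaw":[0.0349,0.0349,0.0349,0.0349,0.0349,0.0349,0.0349,0.0349,0.0349,0.0349,0.0349,0.0349],"hand":[0,0,0,0,0,0,0,0,0,0,0,0]}'
python3 -c "
from plan import *
from geo import *
measure()"
```

```text
time: 9.02
tcp_pos: [0.5555, -0.1922, 0.0457]
eef_rot: [-24.9, 89.7, -30.3]
ft_force: [1.4, -2.1, -0.4]
width: 0.0008
t 9.0167 tcp [ 0.5555 -0.1922  0.0457] r 0.1294 ang -94.51 jaw-(ang+180) -90.95 F [ 1.39 -2.09 -0.38] w 0.0008 J [-29.9  25.8  93.3  -0.   60.5 -24.5]
top tab 24 [290.7 171.9] [ 0.6828 -0.0911] r 0.1204 ang -13.4
top tab 25 [241.  200.3] [0.5933 0.0547] r 0.1211 ang 76.8
top tab 24 [270.1 250.4] [ 0.4483 -0.0355] r 0.1207 ang 166.7
top yel 89 [269.3 161.8] [ 0.7186 -0.0267] r 0.1572 ang 13.4
top red 120 [261.4 221.5] [ 0.5306 -0.0078] r 0.0656 ang 122.3
side tab 22 [206.  203.5] [ 0.4486 -0.0214] r 0.1243 ang 160.4
side tab 45 [249.3 238.7] [ 0.534  -0.1863] r 0.1271 ang -104.4
side yel 14 [293.  191.6] [ 0.7231 -0.0089] r 0.1665 ang 19.0
side yel 25 [298.4 198.4] [ 0.7286 -0.0421] r 0.1642 ang 7.4
side red 119 [230.9 187.2] [ 0.5287 -0.0057] r 0.0684 ang 122.8
```

```bash
python3 -m jog '{"offset":[[0.03,0.02,-0.44],[0.03,0.02,-0.44],[0.03,0.02,-0.44],[0.03,0.02,-0.44],[0.03,0.02,-0.44],[0.03,0.02,-0.44],[0.03,0.02,-0.44],[0.03,0.02,-0.44],[0.03,0.02,-0.44],[0.03,0.02,-0.44],[0.03,0.02,-0.44],[0.03,0.02,-0.44]],"yaw":[0.0349,0.0349,0.0349,0.0349,0.0349,0.0349,0.0349,0.0349,0.0349,0.0349,0.0349,0.0349],"hand":[0,0,0,0,0,0,0,0,0,0,0,0]}'
python3 -c "
from plan import *
from geo import *
measure()" | grep -v yel
```

```text
time: 10.12
tcp_pos: [0.5059, -0.1752, 0.0418]
eef_rot: [-5.3, 89.7, -34.7]
ft_force: [0.9, -0.9, 0.5]
width: 0.0005
t 10.1167 tcp [ 0.5059 -0.1752  0.0418] r 0.1269 ang -118.12 jaw-(ang+180) -91.29 F [ 0.88 -0.91  0.55] w 0.0005 J [-31.   21.5 101.1  -0.   57.1  -1.6]
top tab 26 [305.8 179.3] [ 0.6617 -0.1365] r 0.1208 ang -37.3
top tab 25 [248.6 185.1] [0.6394 0.0336] r 0.1217 ang 52.7
top tab 24 [254.8 242.7] [0.4693 0.0102] r 0.1211 ang 142.7
top red 124 [258.3 212.3] [0.5569 0.0021] r 0.0659 ang 97.6
side tab 33 [263.  177.7] [0.6398 0.0382] r 0.1256 ang 53.8
side tab 6 [214.2 192.7] [0.4808 0.0166] r 0.1165 ang 136.8
side tab 35 [288.  213.2] [ 0.6635 -0.1277] r 0.1172 ang -33.4
side tab 26 [229.2 238.4] [ 0.4828 -0.1698] r 0.135 ang -127.9
```

```bash
python3 -m jog '{"offset":[[0.015,0.012,-0.44],[0.015,0.012,-0.44],[0.015,0.012,-0.44],[0.015,0.012,-0.44],[0.015,0.012,-0.44],[0.015,0.012,-0.44],[0.015,0.012,-0.44],[0.015,0.012,-0.44],[0.015,0.012,-0.44],[0.015,0.012,-0.44],[0.015,0.012,-0.44],[0.015,0.012,-0.44]],"yaw":[0.0349,0.0349,0.0349,0.0349,0.0349,0.0349,0.0349,0.0349,0.0349,0.0349,0.0349,0.0349],"hand":[0,0,0,0,0,0,0,0,0,0,0,0]}'
python3 -c "
from plan import *
from geo import *
measure()" | grep -v yel
```

```text
time: 11.22
tcp_pos: [0.4663, -0.1397, 0.0392]
eef_rot: [13.7, 89.8, -39.6]
ft_force: [-0.3, -3.1, 1.0]
width: 0.0002
t 11.2167 tcp [ 0.4663 -0.1397  0.0392] r 0.1255 ang -142.41 jaw-(ang+180) -90.96 F [-0.27 -3.09  1.01] w 0.0002 J [-29.8  17.4 107.9  -0.   54.5  23.6]
top tab 27 [262.3 174.7] [ 0.6718 -0.0064] r 0.1203 ang 28.1
top tab 29 [316.8 192.6] [ 0.6227 -0.1698] r 0.1209 ang -61.9
top tab 27 [244. 229.] [0.5086 0.0431] r 0.1206 ang 118.3
top red 127 [259.4 202.9] [ 5.845e-01 -4.000e-04] r 0.0656 ang 73.4
side tab 26 [277.3 182.5] [0.6753 0.0043] r 0.1287 ang 31.6
side tab 100 [277.9 228.8] [ 0.618  -0.1754] r 0.1237 ang -65.0
side red 131 [248.8 181.9] [0.5849 0.0009] r 0.0669 ang 73.3
```

```bash
python3 -m jog '{"offset":[[-0.02,0.004,-0.44],[-0.02,0.004,-0.44],[-0.01,0.004,-0.44],[0,0.004,-0.44],[0,0.004,-0.44],[0,0.004,-0.44],[0,0.004,-0.44],[0,0.004,-0.44],[0,0.004,-0.44],[0,0.004,-0.44],[0,0.004,-0.44],[0,0.004,-0.44]],"yaw":[0.0349,0.0349,0.0349,0.0349,0.0349,0.0349,0.0349,0.0349,0.0349,0.0349,0.0349,0.0349],"hand":[0,0,0,0,0,0,0,0,0,0,0,0]}'
python3 -c "
from plan import *"
```

```text
time: 12.32
tcp_pos: [0.4435, -0.0918, 0.039]
eef_rot: [24.8, 89.9, -52.6]
ft_force: [0.9, -1.4, -0.8]
width: 0.0003
t 12.3167 tcp [ 0.4435 -0.0918  0.039 ] r 0.1255 ang -166.83 jaw-(ang+180) -90.51 F [ 0.94 -1.38 -0.77] w 0.0003 J [-25.8  14.5 112.3  -0.   53.2  51.5]
```

```bash
python3 -m jog '{"offset":[[0,0.006,-0.44],[0,0.006,-0.44],[0,0.006,-0.44],[0,0.006,-0.44],[0,0.006,-0.44],[0,0.006,-0.44],[0,0.006,-0.44],[0,0.006,-0.44],[0,0.006,-0.44],[0,0.006,-0.44],[0,0.006,-0.33],[0,0.006,-0.22]],"yaw":[0.0349,0.0349,0.0349,0.0349,0.0349,0.0349,0.0349,0.0349,0.0349,0.0349,0.026,0.0175],"hand":[0,0,0,0,0,0,0,0,0,0,0,0]}'
python3 -c "
from plan import *
from geo import *
measure()"
```

```text
time: 13.32
tcp_pos: [0.442, -0.0423, 0.0389]
eef_rot: [30.4, 90.0, -69.4]
ft_force: [-0.0, -1.8, -0.3]
width: 0.0005
t 13.3167 tcp [ 0.442  -0.0423  0.0389] r 0.1254 ang 170.4 jaw-(ang+180) -90.22 F [-0.05 -1.8  -0.33] w 0.0005 J [-19.9  13.7 113.4  -0.   52.9  79.9]
top tab 22 [294.8 173.2] [ 0.6792 -0.1033] r 0.1203 ang -19.4
top tab 26 [242.  195.9] [0.6065 0.0523] r 0.1225 ang 70.5
top tab 31 [318.8 225.5] [ 0.5254 -0.1772] r 0.1209 ang -109.5
top yel 93 [269.2 161.9] [ 0.7186 -0.0266] r 0.1572 ang 13.5
top red 139 [271.6 189.7] [ 0.6241 -0.0347] r 0.065 ang 26.0
side tab 21 [251.1 174.6] [0.6085 0.063 ] r 0.1333 ang 71.3
side tab 24 [289.7 203.4] [ 0.6813 -0.0921] r 0.1192 ang -14.0
side tab 26 [245.  233.8] [ 0.5272 -0.1666] r 0.1103 ang -110.4
side yel 51 [235.5 186.2] [0.5575 0.0684] r 0.1319 ang 93.6
side yel 86 [293.5 196.3] [ 0.7177 -0.0289] r 0.1558 ang 12.7
side red 131 [265.1 186.9] [ 0.6245 -0.034 ] r 0.0657 ang 26.4
```

```bash
python3 -m jog '{"offset":[[0,0.003,-0.22],[0,0.003,-0.22],[0,0.003,-0.22],[0,0.003,-0.22],[0,0.003,-0.22],[0,0.003,-0.22],[0,0.003,-0.22],[0,0.003,-0.22],[0,0.003,-0.11],[0,0,0],[0,0,0]],"yaw":[0.0175,0.0175,0.0175,0.0175,0.0175,0.0175,0.0175,0.0175,0.009,0,0],"hand":[0,0,0,0,0,0,0,0,0,0,0]}'
python3 -c "
from plan import *
from geo import *
measure();print();measure()" | grep -v 'side tab'
```

```text
time: 14.33
tcp_pos: [0.4461, -0.0237, 0.0385]
eef_rot: [-116.7, 90.0, 134.9]
ft_force: [-1.1, 0.3, 0.2]
width: 0.0006
t 14.3333 tcp [ 0.4461 -0.0237  0.0385] r 0.126 ang 161.73 jaw-(ang+180) -90.15 F [-1.06  0.3   0.2 ] w 0.0006 J [-17.4  14.  113.1   0.   53.   91. ]
top tab 26 [300.4 175.8] [ 0.6717 -0.1201] r 0.1203 ang -28.2
top tab 27 [245.1 190.5] [0.623  0.0435] r 0.1212 ang 61.8
top tab 31 [316.3 231.2] [ 0.5084 -0.1699] r 0.1211 ang -118.2
top yel 93 [269.2 161.9] [ 0.7186 -0.0266] r 0.1572 ang 13.5
top red 142 [274.8 188.4] [ 0.6281 -0.0441] r 0.0653 ang 17.0
side yel 52 [237.5 185.2] [0.5646 0.0711] r 0.1343 ang 90.5
side yel 87 [293.6 196.4] [ 0.7176 -0.0294] r 0.1556 ang 12.5
side red 130 [267.1 188.8] [ 0.6277 -0.0432] r 0.0651 ang 17.9

top tab 25 [300.4 175.7] [ 0.6721 -0.1202] r 0.1207 ang -28.2
top tab 27 [245.1 190.5] [0.623  0.0435] r 0.1212 ang 61.8
top tab 31 [316.3 231.2] [ 0.5084 -0.1699] r 0.1211 ang -118.2
top yel 93 [269.3 161.8] [ 0.7188 -0.0269] r 0.1573 ang 13.3
top red 141 [274.9 188.4] [ 0.6282 -0.0442] r 0.0653 ang 16.9
side yel 53 [237.3 185.2] [0.5639 0.0712] r 0.1344 ang 90.8
side yel 87 [293.6 196.4] [ 0.7176 -0.0294] r 0.1556 ang 12.5
side red 130 [267.1 188.8] [ 0.6277 -0.0432] r 0.0651 ang 17.9
```

```bash
python3 -m jog '{"offset":[[0,0.001,-0.13],[0,0.002,-0.13],[0,0.002,-0.13],[0,0.002,-0.13],[0,0.002,-0.13],[0,0.002,-0.13],[0,0,0],[0,0,0],[0,0,0]],"yaw":[0.0105,0.0105,0.0105,0.0105,0.0105,0.0105,0,0,0],"hand":[0,0,0,0,0,0,0,0,0]}'
python3 -c "
from plan import *
from geo import *
measure();print();measure()" | grep -v 'side tab'
```

```text
time: 15.28
tcp_pos: [0.4493, -0.0167, 0.0387]
eef_rot: [126.1, 90.0, 14.0]
ft_force: [-0.8, 0.6, 0.7]
width: 0.0001
t 15.2833 tcp [ 0.4493 -0.0167  0.0387] r 0.1254 ang 158.23 jaw-(ang+180) -90.27 F [-0.79  0.57  0.71] w 0.0001 J [-16.4  14.2 112.7   0.   53.   95.6]
top tab 26 [302.5 177. ] [ 0.6683 -0.1265] r 0.1205 ang -31.7
top tab 26 [246.4 188.3] [0.6297 0.0398] r 0.1213 ang 58.2
top tab 30 [314.8 233.2] [ 0.5024 -0.1656] r 0.1204 ang -121.7
top yel 94 [269.2 161.9] [ 0.7185 -0.0266] r 0.1571 ang 13.5
top red 140 [276.  188.1] [ 0.6292 -0.0477] r 0.0653 ang 13.8
side yel 50 [238.6 184.8] [0.5684 0.072 ] r 0.1352 ang 88.9
side yel 87 [293.6 196.4] [ 0.7176 -0.0294] r 0.1556 ang 12.5
side red 130 [267.8 189.5] [ 0.6289 -0.0468] r 0.0652 ang 14.5

top tab 26 [302.5 177. ] [ 0.6683 -0.1265] r 0.1205 ang -31.7
top tab 25 [246.4 188.4] [0.6295 0.0399] r 0.1213 ang 58.2
top tab 30 [314.8 233.2] [ 0.5024 -0.1656] r 0.1204 ang -121.7
top yel 94 [269.3 161.8] [ 0.7187 -0.0267] r 0.1573 ang 13.4
top red 141 [276.1 188.1] [ 0.6292 -0.0478] r 0.0653 ang 13.6
side yel 55 [238.  184.8] [0.5667 0.0724] r 0.1356 ang 89.6
side yel 86 [293.6 196.4] [ 0.7176 -0.0296] r 0.1555 ang 12.5
side red 130 [267.8 189.5] [ 0.6289 -0.0468] r 0.0652 ang 14.5
```

```bash
python3 -m jog '{"offset":[[0,0,0.3],[0,0,0.6],[0,0,0.6],[-1,0,0],[-2,0,0],[-3,0,0],[-3,0,0],[-3,0,0],[-3,0,0],[-2,0,0],[-1,0,0],[0,0,0]],"yaw":[0,0,0,0,0,0,0,0,0,0,0,0],"hand":[0,0,0,0,0,0,0,0,0,0,0,0]}'
python3 -m jog '{"offset":[[0,-1,0],[0,-2,0],[0,-2,0],[0,-2,0],[0,-1.5,0],[0,-1,0],[0,0,0],[0,0,0],[0,0,0]],"yaw":[0,0,0,0,0,0,0,0,0],"hand":[0,0,0,0,0,0,0,0,0]}'
python3 -c "
from plan import *
from geo import *
measure()
for n in ('label_roll','lid_stack','spare_jar1'):
    print(n,[px2w('top',r['pixel'],0).round(3)[:2] for r in arm.spot_point('top',n)[:2]])
f=save('top','x')[140:290,200:380];g=arm.grab_frame('side')[130:300,150:330]
cv2.imwrite('pics/fin.png',np.hstack([cv2.resize(x,(400,360),interpolation=cv2.INTER_CUBIC) for x in(f,g)])[:,:,::-1])"
```

```text
time: 16.48
tcp_pos: [0.4447, -0.0315, 0.2208]
eef_rot: [93.3, 89.7, -18.8]
ft_force: [0.1, 0.6, -0.3]
width: 0.0005
time: 17.23
tcp_pos: [0.3557, 0.0047, 0.2183]
eef_rot: [-59.7, 90.0, -171.8]
ft_force: [0.0, 0.2, 0.3]
width: 0.0006
t 17.2333 tcp [0.3557 0.0047 0.2183] r 0.2207 ang 162.07 jaw-(ang+180) -94.12 F [0.03 0.18 0.28] w 0.0006 J [-17.4  -7.5 107.9  -0.   79.6  94.7]
top tab 26 [302.5 177. ] [ 0.6683 -0.1265] r 0.1205 ang -31.7
top tab 25 [246.4 188.4] [0.6295 0.0399] r 0.1213 ang 58.2
top tab 30 [314.8 233.2] [ 0.5024 -0.1656] r 0.1204 ang -121.7
top tab 22 [257.8 245.4] [0.4618 0.0009] r 0.1221 ang 148.3
top yel 94 [269.2 161.8] [ 0.7187 -0.0265] r 0.1574 ang 13.5
top red 140 [276.  188.1] [ 0.6292 -0.0477] r 0.0653 ang 13.8
side tab 21 [259.5 175.2] [0.6327 0.0528] r 0.1339 ang 60.0
side tab 23 [209.1 194.6] [0.4646 0.013 ] r 0.1265 ang 143.0
side tab 28 [289.1 209.7] [ 0.6711 -0.1155] r 0.1177 ang -26.4
side tab 26 [235.3 233. ] [ 0.5029 -0.1559] r 0.112 ang -124.1
side yel 87 [293.6 196.4] [ 0.7176 -0.0294] r 0.1556 ang 12.5
side red 131 [268.  189.5] [ 0.6293 -0.0469] r 0.0657 ang 14.4
label_roll [array([0.59 , 0.161])]
lid_stack [array([ 0.534, -0.301])]
spare_jar1 [array([ 0.555, -0.005]), array([0.793, 0.136])]
```

View pics/fin.png

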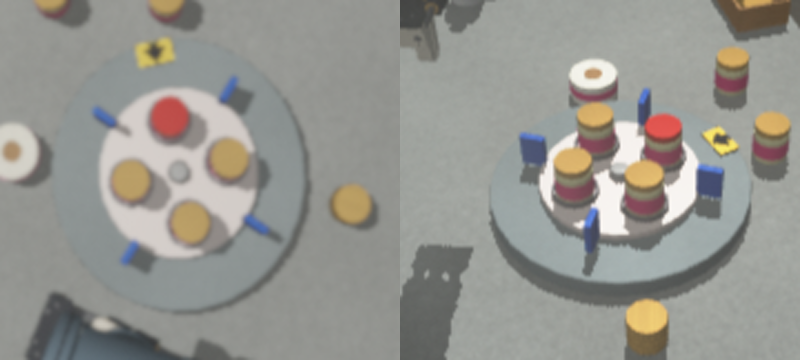

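The final view shows the red lid in line with the plate at crop (154,52). All four jars are upright and seated, and the other things haven't moved. The tool is clear, so I'll hand in.

```bash
python3 -c "
from rig import arm
print(arm.hand_in())"
```

```text
the job is handed in; nothing more can be done
None
```

The red-lidded jar now stands in front of the yellow arrow plate, to within about half a degree by the top camera. I turned the wheel about 119° clockwise by pushing one tab round the near side with the shut fingers. I then backed off, lifted clear and handed in at about 17.5 s of the 48 s.

- **Alignment:** the last top-camera check put the tabs at a red-jar angle of 13.3° and the lid itself at 13.8°, against 13.5° for the plate. The wheel did not move when I withdrew.
- **Disagreement:** the side camera gave 14.4° for the lid and 12.5° for the plate. That camera also read the tabs several degrees off, so I relied on the top view.
- **Missed first sweep:** the first pass went over the tab without touching it, because the fingertips were about 25–30 mm higher than the reported tool point. I ran it again lower, and the pushing force read between moves stayed within about 4 N.
- **Other things:** all four jars look upright and seated. The label roll and lid stack read within about 7 mm of where they were at the start, which is about how far off the detector is. I checked the two spare jars mainly by eye in the final picture. I did not measure the cleaner and wrench again; the arm stayed well away from them.

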